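# Feel out the loaded slide box and send it home in the scanner loader

## Robot

A 7-joint arm with a two-finger parallel gripper is mounted at the origin on the work surface. World frame = base frame: x ahead of the robot, y to its left, z up, the work surface at z = 0. Lengths are in m, angles in rad, forces in N, time in s.
With the tool pointing down it reaches from about 0.4 to 0.875 m from the base axis. Payload 4.4 kg.
Tool frame: the origin (TCP) lies between the finger pads, 19 mm behind the fingertips; this is the grasp point; z points along the fingers, y is the line along which they close (so a half turn about z gives the same grasp; the last joint's range is limited). The gripper opens to 85 mm and grips with 20 to 120 N. Pads are 22 mm wide; open, the fingers measure 114 mm over their backs; the gripper's body (76 mm by 85 mm) begins 54 mm behind the grasp point. The pads swing forward as they close: fully open they stand 13 mm farther back than shut.
Start: joints at [-1.256, 0.628, 0.038, 1.517, -0.027, 0.996, -0.02], TCP at [0.242, 0.603, 0.25] pointing down, gripper open.
Joint ranges: [-3.06, 3.06], [-0.37, 2.12], [-1.25, 1.32], [0.18, 2.47], [-1.1, 4.24], [0.23, 1.98], [-2.94, 2.94]. Speed limits (rad/s): [2.57, 2.57, 3.14, 3.14, 3.14, 3.14, 3.14].

## Interface

Orientations are given as a 3x3 rotation matrix whose columns are the frame's x, y, z axes.
In Python, from station import env, eoat, vision, ticket, finder gives the robot as it stands. Calls block until the motion is done:
- env.movep(position, orientation): joint-space move of the TCP to a pose.
- env.movel(position, frame=None, feed=0.15): straight line of the TCP; frame=None keeps the orientation; feed is the mean speed in m/s.
- env.set_joints(angles): joint-space move.
- eoat.set_gripper(opening, f_grip=None): finger opening in m; f_grip is the grip in N (None keeps the last); returns when the fingers have stopped.
- env.wait(seconds).
- env.inverse_kinematics(position, orientation): joint angles nearest the present ones, or None.
- vision.camera(name): name is "scene" or "top"; returns the picture (384x512x3 uint8, red, green, blue); there is no depth.
- vision.camera_params(name): a dict with "vertical_fov" (degrees; the focal length in pixels is half the picture's height over the tangent of half this angle, whatever the lens; pixels are square), "cx", "cy" (the principal point, pixels), "eye" and "orientation" of the camera in the world. Camera axes: x right, y down, z forward; pixel columns grow to the right and rows downward; lengths in m; the calibration is good to about 2 mm. A picture is of the moment at which its call begins. camera_params takes no time and is no camera call.
A pose or a line that the arm cannot do raises env.PlanningError and nothing moves.
- ticket.close_job(): hands the job in; it is judged then, once.
Trained networks look in the newest picture that a camera, given by its name, has taken for a name from the list of things; names that differ only in an ending like _2 or _b are one class to them, and where a whole thing is asked for, a point or a joint stands for the part that bears it (a point fixed in the world has none). Each returns a list of dicts, best first, with "confidence" (0 to 1); they miss things now and then, are a little off and sometimes report something else, mostly with a low value. They report only what shows in the picture. A call takes as long as a camera call.
- finder.search_frame(camera, name): "at" ([column, row] in pixels, amid what is visible of it).
- finder.cut_out(camera, name): "mask" (384x512 bool, what is visible of it) and "at" ([column, row] in pixels, amid what is visible of it).
- finder.place_of(camera, name): "at" ([column, row] in pixels: a listed point, or the origin of a listed thing).
Readings, each from a call of its own:
- env.current_t(): time.
- env.current_joint_pos(): joint angles.
- env.current_dq(): joint speeds.
- env.current_joint_efforts(): joint torques, N m.
- env.current_position(): TCP position.
- env.current_orientation(): TCP orientation.
- env.current_wrist_force(): force on the tool from outside, world axes, zero at the start.
- env.current_moment(): the same for the moment, N m.
- env.current_finger_gap(): finger opening in m.
- env.current_finger_force(): force on a finger pad.
Only numpy, scipy, OpenCV 4.12 (cv2) and the standard library are available. Lean on these libraries where they do the work, as an engineer would, in place of code of your own. Each camera call takes 0.05 s, during which the arm holds its last target. There are 200 camera calls.

## Task

One of the three blue slide boxes waiting in the scanner's loader is full of slides and the other two are empty: feel which one is heavy by nudging them, and push only the loaded one along its lane until it is home against the stop, leaving the empty boxes short of the yellow line. Then lift the orange marker tag out of the green basket, leaving the jar in it, and set the tag down upright on the lid of the loaded box without dropping it.

Things in the scene. Friction and masses are not known exactly. Their poses are not given: they have to be found in the camera images.
- loader: Fixed scanner tray. Origin: tray centre on the table; x along the lanes, away from the robot; y left. Floor plate 6 mm thick, x -120 to +115 mm. Three lanes, centres y = +120 (left), 0, -120 mm (right), each 106 mm wide between dark rails 14 mm wide, tops 20 mm above the table. White housing behind the stop, 75 mm high. Boxes start with origins at x -70 to -45 mm, facing along the lanes.
- stop (a point): Middle of the dark stop wall's near face (loader x = +100 mm), at table height; the wall ends all three lanes and is 45 mm high. A box is home when its far side meets this face: its origin is then at loader x = +57.5 mm.
- line (a point): Middle of the yellow line painted across all lanes (loader x = +42.5 mm). A box crosses it when its far side passes it, so when its origin is beyond loader x = 0.
- box_left: Closed blue slide box in the left lane (seen from the robot). All three look alike: 85 mm along x (the lane), 100 mm along y, 50 mm high, flat lid; origin: centre of underside. Too wide to grasp. Loaded (0.6 to 0.9 kg) or empty (under 0.17 kg), differs from run to run and cannot be seen: pushed, a loaded box drags about 4 N or more, an empty one under 1.6 N.
- box_middle: Closed blue slide box in the middle lane (seen from the robot). All three look alike: 85 mm along x (the lane), 100 mm along y, 50 mm high, flat lid; origin: centre of underside. Too wide to grasp. Loaded (0.6 to 0.9 kg) or empty (under 0.17 kg), differs from run to run and cannot be seen: pushed, a loaded box drags about 4 N or more, an empty one under 1.6 N.
- box_right: Closed blue slide box in the right lane (seen from the robot). All three look alike: 85 mm along x (the lane), 100 mm along y, 50 mm high, flat lid; origin: centre of underside. Too wide to grasp. Loaded (0.6 to 0.9 kg) or empty (under 0.17 kg), differs from run to run and cannot be seen: pushed, a loaded box drags about 4 N or more, an empty one under 1.6 N.
- basket: Fixed green open basket, 210 mm (x) by 180 mm (y), 45 mm high, walls and floor 5 mm thick. Origin: centre of its underside. The tag stands in its far (+x) half, the jar in its near half.
- tag: Orange marker tag, 0.12 kg, standing in the basket: a square foot 60 x 60 mm, 10 mm thick, with an upright grip plate on it 50 mm long (along its x), 16 mm thick (along its y), top 60 mm above the origin. Origin: centre of its underside. Grip the plate across its thickness from above.
- jar: Small jar with a blue cap in the basket, 42 mm across, 55 mm high, to be left in the basket. Origin: centre of its underside.
- wash_bottle: Blue wash bottle, 68 mm across, 170 mm high, to the left of the loader; bystander. Origin: centre of its underside.
- beaker: Glass beaker, 80 mm across, 90 mm high, at the far left; bystander. Origin: centre of its underside.
- tip_box: Pipette tip box with a yellow lid, 122 x 82 x 67 mm, at the far right; bystander. Origin: centre of its underside.

How it is judged:
By the outcome, as a careful person would: the job done as asked, in the order asked, and still so for the second after the job is handed in, with the robot touching nothing.
It also fails if it takes over 58 s, if anything falls off the work surface, if the arm or the gripper's body presses on something with over 40 N, if the wrist force passes 120 N, or if a joint passes its speed limit or range.

## Working session

There is one attempt and no reset: what is moved stays moved. The work goes in short steps, each a Python script; the robot and the scene stay as the last script left them, time stands still between calls to the robot, and variables do not carry over. Pictures are saved under pics/ and viewed, at most 10 in all, crops included, and the job is handed in when it is done.

```bash
ls; mkdir -p pics
python3 - <<'E'
from station import env, eoat, vision, ticket, finder
import cv2,numpy as np
for c in("scene","top"):
    im=vision.camera(c); cv2.imwrite(f"pics/{c}0.png",im[:,:,::-1]); print(c,vision.camera_params(c))
    for n in["loader","stop","line","box_left","box_middle","box_right","basket","tag","jar"]:
        print(n,[(np.round(d["at"],1).tolist(),round(d["confidence"],2)) for d in finder.place_of(c,n)[:3]])
print(env.current_t(),env.current_orientation(),env.current_wrist_force())
E
```

```text
pics
scene {'vertical_fov': 51.34199482769918, 'cx': 250.21723048895348, 'cy': 189.9760402880347, 'eye': array([ 0.95702211, -0.67667815,  0.97355446]), 'orientation': array([[ 0.88967311,  0.34143338, -0.30315839],
       [ 0.45638792, -0.68511051,  0.56774436],
       [-0.01385013, -0.64346472, -0.76535046]])}
loader [([264.4, 183.3], 0.8)]
stop [([292.1, 199.4], 0.65)]
line [([272.4, 188.5], 0.77)]
box_left [([258.0, 152.5], 0.58)]
box_middle [([242.2, 177.7], 0.67), ([257.6, 154.2], 0.42)]
box_right [([228.3, 205.3], 0.65)]
basket [([166.5, 285.3], 0.91)]
tag [([183.5, 286.3], 0.87), ([310.7, 126.1], 0.56)]
jar [([144.7, 271.6], 0.78)]
top {'vertical_fov': 52.49862780947467, 'cx': 257.87711086076143, 'cy': 191.03230146443272, 'eye': array([0.36418635, 0.00671194, 1.27731889]), 'orientation': array([[ 1.47394025e-02, -9.86905701e-01,  1.60623432e-01],
       [-9.99891230e-01, -1.44632894e-02,  2.88810007e-03],
       [-5.27139244e-04, -1.60648530e-01, -9.87011536e-01]])}
loader [([238.5, 182.9], 0.95)]
stop [([238.8, 154.2], 0.63)]
line [([240.8, 169.5], 0.84), ([365.9, 209.6], 0.71)]
box_left [([201.9, 202.2], 0.91)]
box_middle [([235.3, 200.9], 0.64)]
box_right [([270.7, 200.7], 0.57)]
basket [([132.1, 210.2], 0.43)]
tag [([359.5, 195.3], 0.59)]
jar [([362.7, 226.8], 0.58), ([239.6, 154.8], 0.28)]
1.0 [[-9.28361333e-01  3.71678938e-01 -5.73041234e-05]
 [ 3.71678939e-01  9.28361334e-01 -8.47356411e-06]
 [ 5.00494871e-05 -2.91652650e-05 -9.99999998e-01]] [ 0.01589828 -0.15011866 -0.182418  ]
```

View pics/scene0.png

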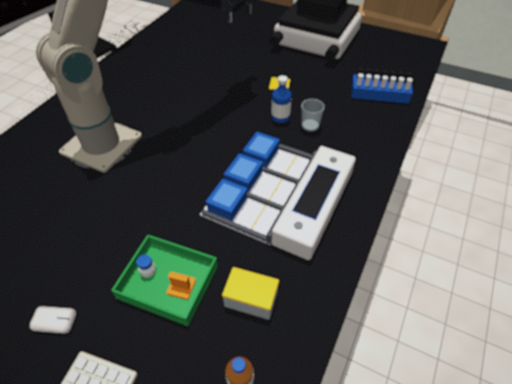

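View pics/top0.png

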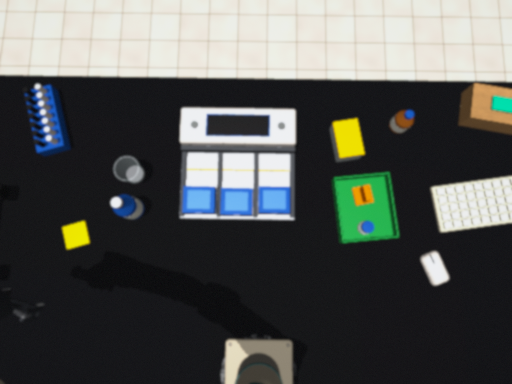

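The scene picture shows the three blue boxes in the loader at about (230,195), (243,168) and (262,146), the tag at (181,286) and the jar at (146,265). In the top picture the lids are near (200,200), (236,202) and (274,200), with the tag at (363,195) and the jar at (367,228). Next I'll measure them.

```bash
cat > h.py <<'E'
from station import env, eoat, vision, ticket, finder
import cv2,numpy as np
def ray(c,px,z):
    p=vision.camera_params(c); f=192/np.tan(np.radians(p["vertical_fov"]/2))
    px=np.atleast_2d(px).astype(float)
    d=np.c_[(px-[p["cx"],p["cy"]])/f,np.ones(len(px))]@p["orientation"].T
    return (p["eye"]+d*((z-p["eye"][2])/d[:,2])[:,None])[:,:2]
def proj(c,P):
    p=vision.camera_params(c); f=192/np.tan(np.radians(p["vertical_fov"]/2))
    q=(np.atleast_2d(P)-p["eye"])@p["orientation"]
    return q[:,:2]/q[:,2:]*f+[p["cx"],p["cy"]]
def best(c,n,k="place_of"):
    return getattr(finder,k)(c,n)
def rect(pts):
    (c,s,a)=cv2.minAreaRect((pts*1000).astype(np.float32)); return np.round(c,1),np.round(s,1),round(a,2)
def R(yaw): # tool down, tool y axis at angle yaw+90deg in world
    c,s=np.cos(yaw),np.sin(yaw); return np.array([[-c,-s,0],[-s,c,0],[0,0,-1.]])@np.eye(3)
def lazy(y0): # R with det check
    return R(y0)
E
python3 - <<'E'
from h import *
print(np.linalg.det(R(.3)))
Z=dict(loader=0,stop=0,line=.006,box_left=.006,box_middle=.006,box_right=.006,basket=0,tag=.005,jar=.005)
for c in("scene","top"):
    im=vision.camera(c)
    print(c)
    for n,z in Z.items():
        print(n,[(np.round(ray(c,d["at"],z)[0]*1000).tolist(),round(d["confidence"],2)) for d in finder.place_of(c,n)[:2]])
    hsv=cv2.cvtColor(im,cv2.COLOR_RGB2HSV)
    for nm,lo,hi,z in(("lid",(100,100,60),(120,255,255),.056),("orange",(5,150,120),(18,255,255),.015),("green",(50,100,50),(85,255,255),.045),("white",(0,0,150),(179,50,255),.075)):
        m=cv2.inRange(hsv,lo,hi)
        k,l,st,ce=cv2.connectedComponentsWithStats(m)
        for i in range(1,k):
            if st[i,4]<80: continue
            ys,xs=np.where(l==i); 
            if c=="top" and not(90<ys.mean()<260 and 110<xs.mean()<420): continue
            if c=="scene" and not(110<ys.mean()<330 and 110<xs.mean()<360): continue
            print(nm,st[i].tolist(),rect(ray(c,np.c_[xs,ys],z)))
E
```

```text
0.9999999999999999
scene
loader [([607.0, 88.0], 0.59)]
stop [([705.0, 77.0], 0.67)]
line [([649.0, 79.0], 0.79)]
box_left [([532.0, 187.0], 0.72)]
box_middle [([533.0, 77.0], 0.88), ([526.0, 194.0], 0.7)]
box_right [([541.0, -41.0], 0.72), ([455.0, -336.0], 0.18)]
basket [([523.0, -343.0], 0.9), ([647.0, 80.0], 0.45)]
tag [([560.0, -338.0], 0.59)]
jar [([455.0, -344.0], 0.7)]
lid [205, 131, 75, 89, 2880] (array([538.4,  66.8]), array([110.8, 371.8]), 0.84)
lid [136, 254, 16, 15, 179] (array([ 455. , -337.7]), array([37.1, 43.1]), 82.17)
orange [168, 276, 27, 23, 351] (array([ 558.7, -339.6]), array([70.6, 58.4]), 11.72)
green [111, 234, 107, 92, 5127] (array([ 525.5, -342.8]), array([228.6, 198.3]), 6.24)
white [304, 120, 13, 9, 96] (array([649.3, 341.8]), array([40.8, 42.4]), 22.21)
white [115, 124, 26, 18, 263] (array([109.4,  39.8]), array([70.7, 99.5]), 50.03)
white [272, 146, 83, 102, 2826] (array([776.2,  71.8]), array([375.4, 120.4]), 89.86)
white [268, 150, 41, 29, 723] (array([657.7, 138. ]), array([ 92.5, 106.8]), 89.86)
white [251, 172, 44, 34, 886] (array([656. ,  26.2])
[... 1159 characters left out ...]
), array([50.9, 25.6]), 22.85)
green [332, 171, 68, 73, 3556] (array([ 519.6, -331.4]), array([218.5, 194.6]), 6.32)
white [180, 108, 116, 37, 2774] (array([771.2,  78.7]), array([120.6, 371.1]), 0.83)
white [185, 152, 34, 36, 1063] (array([627.4, 188.8]), array([102.6, 111.6]), 88.84)
white [221, 153, 34, 36, 1144] (array([625.8,  74.4]), array([103.4, 112.9]), 89.84)
white [258, 153, 33, 34, 1046] (array([629.8, -39.9]), array([106.5, 101.6]), 0.84)
white [128, 166, 14, 15, 165] (array([611.5, 400. ]), array([44.9, 41. ]), 3.91)
white [110, 197, 12, 11, 103] (array([518.8, 453.1]), array([31.4, 34.4]), 0.84)
white [181, 214, 113, 6, 489] (array([479. ,  73.7]), array([ 15.5, 346.7]), 0.84)
```

```bash
cat >> h.py <<'E'
def nudge(y,x0=.462,xmax=.500,z=.036,step=.003):
    env.movel([x0,y,z],feed=.25); env.wait(.1)
    b=np.mean([env.current_wrist_force() for _ in range(3)],0); out=[]; x=x0+.008
    env.movel([x,y,z],feed=.1)
    while x<xmax:
        x+=step; env.movel([x,y,z],feed=.03)
        f=env.current_wrist_force()-b; out.append((round(x,3),round(env.current_position()[0],4),*np.round(f,2).tolist()))
    return out
E
python3 - <<'E'
from h import *
print(env.current_t())
eoat.set_gripper(0.0,40)
print(env.current_t())
env.movep([.45,.198,.16],R(0)); print(env.current_t(),env.current_position(),env.current_joint_pos())
for o in nudge(.198): print(o)
print(env.current_t())
E
```

```text
2.0
2.7667
4.4667 [0.45014623 0.19934399 0.16020498] [-0.43540894  0.54180737 -0.0548687   2.0391181   0.05212188  0.56085536
  1.04583191]
(0.473, np.float64(0.4732), -0.25, -0.44, 0.54)
(0.476, np.float64(0.4762), 0.13, 1.16, -0.14)
(0.479, np.float64(0.4793), 0.48, -0.23, -0.76)
(0.482, np.float64(0.4818), -0.19, -1.21, 0.76)
(0.485, np.float64(0.4818), -7.29, 0.07, 7.23)
(0.488, np.float64(0.4829), -10.59, 0.81, 10.05)
(0.491, np.float64(0.4859), -10.43, -0.21, 10.15)
(0.494, np.float64(0.4889), -11.31, 0.51, 11.15)
(0.497, np.float64(0.4918), -11.85, -0.45, 9.86)
(0.5, np.float64(0.4948), -11.55, 0.08, 10.61)
7.9667
```

Run:
```python
from h import *
print(env.current_position(),env.current_wrist_force(),env.current_finger_gap())
im=vision.camera("scene"); cv2.imwrite("pics/s1.png",cv2.resize(im[100:240,190:370],None,fx=4,fy=4,interpolation=cv2.INTER_CUBIC)[:,:,::-1])
im=vision.camera("top"); m=cv2.inRange(cv2.cvtColor(im,cv2.COLOR_RGB2HSV),(100,100,60),(120,255,255))
k,l,st,ce=cv2.connectedComponentsWithStats(m)
for i in range(1,k):
    if st[i,4]>300: print(st[i],ray("top",ce[i],.056))
```

```text
[0.49481271 0.19762273 0.0359355 ] [-11.47793088   0.2840465   10.90226723] -2.607913548984851e-05
[  26   84   44   72 1480] [[0.77930086 0.69904101]]
[192 183  24  25 416] [[0.55499194 0.17439268]]
[258 187  33  27 858] [[ 0.53600689 -0.04231957]]
[220 188  33  27 844] [[0.52963069 0.08050692]]
[112 194  24  24 334] [[0.50894893 0.42792202]]
```

View pics/s1.png

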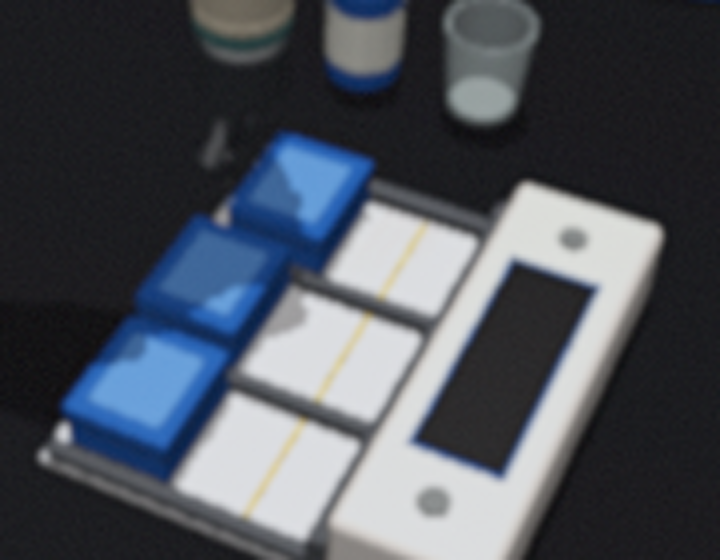

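The left box has slid about 12 mm with an 11 N push, but the upward force on the finger muddies that reading. I'll nudge the other two for comparison.

Run:
```python
from h import *
env.movel([.462,.198,.036],feed=.15)
for y in(.079,-.041):
    env.movel([.458,y,.045],feed=.25)
    for o in nudge(y,xmax=.490): print(*o)
    env.movel([.462,y,.036],feed=.15); print(env.current_t())
```

```text
0.473 0.4731 -0.11 -1.44 -0.38
0.476 0.4762 -0.13 -0.47 -2.3
0.479 0.4793 -0.22 -0.47 -0.19
0.482 0.4822 -1.64 -0.26 -0.09
0.485 0.4855 -0.16 -0.49 -0.35
0.488 0.4886 -0.18 0.08 -0.79
0.491 0.4916 -1.15 0.18 -0.73
11.7917
0.473 0.4731 1.19 -0.02 -0.04
0.476 0.4762 0.99 -0.24 -0.64
0.479 0.4793 0.32 -0.18 -0.9
0.482 0.4823 1.53 -0.02 0.47
0.485 0.4853 0.92 -1.2 0.8
0.488 0.4882 0.79 -0.62 0.27
0.491 0.4915 0.47 -0.94 0.35
15.1167
```

The left box is the loaded one: 11 N against less than 1.6 N for the others. Now I'll push it home.

Run:
```python
from h import *
env.movel([.458,.198,.045],feed=.25)
env.movel([.485,.198,.036],feed=.12); b=env.current_wrist_force(); print(b)
env.movel([.597,.198,.036],feed=.06)
x=.597; last=0
while x<.632:
    p=env.current_position(); f=env.current_wrist_force()
    print(round(x,3),np.round(p,4),np.round(f,1))
    if f[0]<-22: break
    x+=.003; env.movel([x,.198,.036],feed=.03)
print(env.current_t())
```

```text
[-1.09074956  0.02299021  0.85195822]
0.597 [0.5927 0.1982 0.036 ] [-10.7   0.3  10.2]
0.6 [0.5963 0.1983 0.036 ] [-10.    0.4   7.5]
0.603 [0.5993 0.1983 0.036 ] [-9.5 -0.3  7.9]
0.606 [0.6023 0.1984 0.036 ] [-9.  -0.3  8.8]
0.609 [0.6044 0.1983 0.036 ] [-11.1  -0.2  10.4]
0.612 [0.6044 0.1983 0.036 ] [-18.4  -0.8  17. ]
0.615 [0.6044 0.1983 0.0361] [-25.1  -0.9  22.1]
20.125
```

Run:
```python
from h import *
env.movel([.56,.198,.036],feed=.12)
env.movel([.50,.15,.2],feed=.3)
ims=[]
for c,(r,q) in dict(scene=(240,110),top=(165,325)).items():
    im=vision.camera(c); cv2.imwrite(f"pics/{c}_raw2.png",im[:,:,::-1])
    ims.append(cv2.resize(im[r:r+85,q:q+100],(400,340),interpolation=cv2.INTER_CUBIC))
    for n,z in dict(tag=.005,box_left=.006,box_middle=.006,box_right=.006,basket=0,jar=.005).items():
        for d in finder.place_of(c,n)[:2]: print(c,n,np.round(ray(c,d["at"],z)[0],4),round(d["confidence"],2))
cv2.imwrite("pics/tag.png",np.hstack(ims)[:,:,::-1])
print(env.current_t())
```

```text
scene tag [ 0.5655 -0.3273] 0.77
scene box_left [0.6481 0.1966] 0.84
scene box_middle [0.5382 0.0762] 0.62
scene box_right [0.6483 0.1977] 0.35
scene basket [ 0.518 -0.336] 0.9
scene jar [ 0.4517 -0.3327] 0.51
scene jar [0.6128 0.0729] 0.36
top tag [ 0.565  -0.3336] 0.58
top box_left [0.6609 0.2088] 0.56
top box_middle [0.5618 0.0803] 0.97
top box_right [ 0.5503 -0.0269] 0.86
top basket [ 0.5275 -0.3427] 0.72
top jar [ 0.4564 -0.3305] 0.59
top jar [0.5929 0.0774] 0.55
22.1833
```

View pics/tag.png

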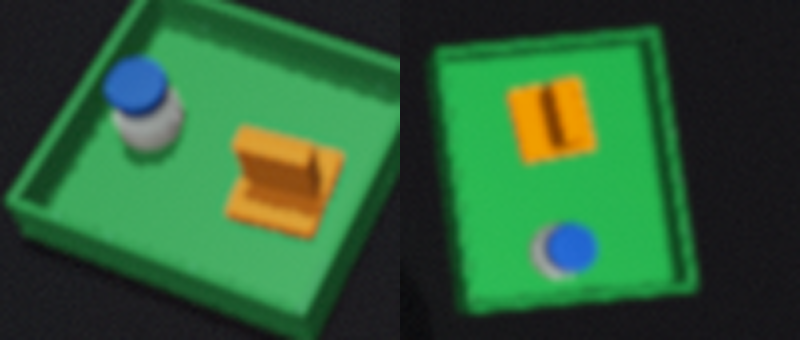

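The crop shows the tag upright, with its plate roughly along world x and yawed about +13°, and the jar clear of it. I'll fit its pose from the silhouettes in both views.

Run:
```python
from h import *
from scipy.optimize import minimize
M={}
for c,(r0,r1,q0,q1) in dict(scene=(262,305,155,205),top=(178,212,345,380)).items():
    im=cv2.imread(f"pics/{c}_raw2.png"); h=cv2.cvtColor(im,cv2.COLOR_BGR2HSV)
    m=cv2.inRange(h,(3,120,40),(22,255,255)); k=np.zeros_like(m);k[r0:r1,q0:q1]=m[r0:r1,q0:q1]; 
    k=cv2.morphologyEx(k,cv2.MORPH_CLOSE,np.ones((5,5)));M[c]=cv2.resize(k,None,fx=8,fy=8,interpolation=cv2.INTER_LINEAR)>127; print(c,(k>0).sum())
def box(lx,ly,z0,z1): return [(a*lx/2,b*ly/2,z) for a in(-1,1) for b in(-1,1) for z in(z0,z1)]
def cost(v):
    s=0
    a=v[2]; Rz=np.array([[np.cos(a),-np.sin(a),0],[np.sin(a),np.cos(a),0],[0,0,1]])
    for c,m in M.items():
        q=np.zeros(m.shape,np.uint8)
        for b in(box(.06,.06,.005,.015),box(.05,.016,.015,.065)):
            P=np.array(b)@Rz.T+[v[0],v[1],0]
            cv2.fillConvexPoly(q,cv2.convexHull(((proj(c,P)+.5)*8).astype(np.int32)),1)
        s+=1-(m&(q>0)).sum()/(m|(q>0)).sum()
    return s
for a in(-.2,.1,.25):
    r=minimize(cost,[.563,-.335,a],method="Nelder-Mead",options=dict(initial_simplex=[[.563,-.335,a],[.571,-.335,a],[.563,-.327,a],[.563,-.335,a+.15]]))
    print(r.x,r.fun)
for px,c in(([(508,92),(580,77),(597,150),(525,164)],"top"),([(225,217),(313,236),(345,152)],"scene")):
    o=np.array([325-100,165]) if c=="top" else np.array([110,240])
    P=ray(c,np.array(px)/4+o-.4,.015); print(c,np.round(P,4).tolist(),P.mean(0), (P[0]+P[2])/2)
yaw=.2
for p,Y in(([.565,-.334,.2],.2),([.658,.198,.2],0)):
    q=env.inverse_kinematics(p,R(Y)); print(q)
```

```text
scene 536
top 311
[ 0.56280478 -0.3353714   0.20419856] 0.23219244560353003
[ 0.56312847 -0.33513169  0.23521133] 0.23237756082408945
[ 0.56330702 -0.33504073  0.18892102] 0.2321052201010113
top [[0.5856, -0.2977], [0.599, -0.3572], [0.5385, -0.3692], [0.5261, -0.3101]] [ 0.56229427 -0.33355442] [ 0.56204012 -0.33344073]
scene [[0.5423, -0.3744], [0.6002, -0.3597], [0.5868, -0.3001]] [ 0.57644675 -0.3447584 ] [ 0.56456282 -0.33726555]
[ 0.75671429  0.72680172 -0.46511056  1.53981855  0.37134852  0.96372416
  1.9501249 ]
[-0.12366413  0.75846335 -0.38439971  1.44417638  0.31166971  0.99935907
  0.9890088 ]
```

Run:
```python
from h import *
p=[.5632,-.335]; O=R(.205)
env.movep([*p,.15],O); eoat.set_gripper(.05,40)
env.movel([*p,.048],feed=.12); print(env.current_position(),env.current_wrist_force(),env.current_t())
eoat.set_gripper(0.0,40)
print(env.current_finger_gap(),env.current_finger_force(),env.current_wrist_force(),env.current_moment(),env.current_t())
env.movel([*p,.07],feed=.08);print(env.current_finger_gap(),env.current_wrist_force())
env.movel([*p,.21],feed=.2)
print(env.current_finger_gap(),env.current_finger_force(),env.current_wrist_force(),env.current_position(),env.current_t())
im=vision.camera("scene"); cv2.imwrite("pics/s3.png",cv2.resize(im[140:330,100:370],None,fx=2.5,fy=2.5)[:,:,::-1])
```

```text
[ 0.56385761 -0.335197    0.04875539] [0.42457444 0.43653794 0.31032987] 25.5083
0.01569486303093016 39.540778398513794 [-1.16133431 -0.37837586  4.66081518] [0.03730988 0.07535817 0.0208665 ] 25.9083
0.015450211133737476 [ 0.40541131 -0.29551449 -0.54913937]
0.015532096823284191 38.984214663505554 [-0.2758312  -1.13016257 -1.54629942] [ 0.56220209 -0.33472976  0.20865608] 27.1833
```

View pics/s3.png

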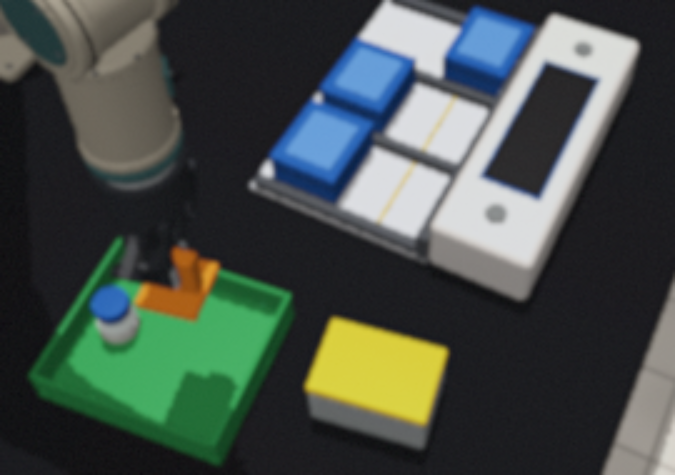

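The picture shows the tag held upright around (180,285), the jar still in the basket at (112,312), the left box against the stop, and the other two boxes well short of the line. Next I'll set the tag on the lid.

Run:
```python
from h import *
p=[.657,.198]
env.movep([*p,.2],R(0)); print(env.current_t(),env.current_finger_gap())
env.movel([*p,.112],feed=.12); env.wait(.2)
b=np.mean([env.current_wrist_force() for _ in range(4)],0); print(b,env.current_position(),env.current_moment())
z=.108
while z>.092:
    env.movel([*p,z],feed=.03); f=env.current_wrist_force()-b
    print(round(z,4),env.current_position()[2],np.round(f,1))
    if f[2]>2.5: break
    z-=.0015
print(env.current_position(),env.current_t())
im=vision.camera("scene"); cv2.imwrite("pics/s4.png",cv2.resize(im[80:240,200:370],None,fx=3.5,fy=3.5)[:,:,::-1])
```

```text
29.1917 0.01564393802143127
[-0.2934311  -0.83915494 -1.06296788] [0.65755379 0.1982049  0.11300025] [-0.01029739  0.02736338  0.01887407]
0.108 0.10772520585693024 [ 0.6  0.5 -1.2]
0.1065 0.10635126358911648 [0.3 1.1 0.7]
0.105 0.10486680193676848 [0.2 1.6 0.1]
0.1035 0.10337911965915617 [-0.2  0.8  0. ]
0.102 0.10184724583688115 [-0.3  0.8 -0.8]
0.1005 0.10036574173357363 [ 0.3  0.8 -0.7]
0.099 0.09977995572876575 [-1.3  0.5  5.6]
[0.65728286 0.19805805 0.09977996] 32.0583
```

View pics/s4.png

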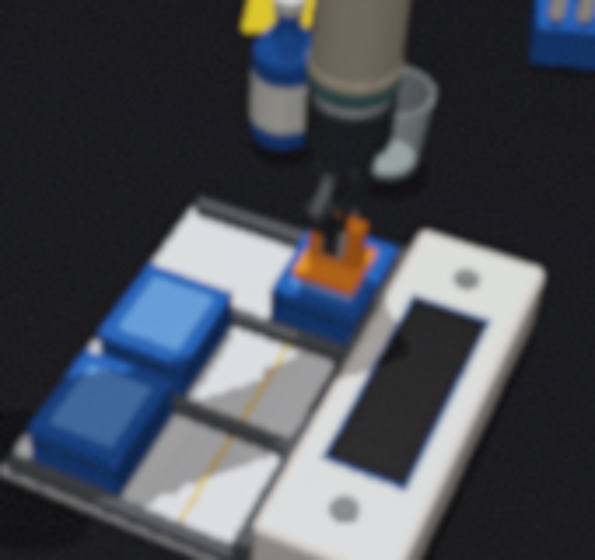

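Contact came at the expected height, and the picture shows the tag centred on the home box's lid at about (337,270). Time to release and retreat.

Run:
```python
from h import *
eoat.set_gripper(.045); env.movel([.657,.198,.25],feed=.15)
env.movep([.45,.15,.3],R(0)); print(env.current_t(),env.current_wrist_force())
a=[]
for c,(r,q) in dict(scene=(100,190),top=(130,160)).items():
    im=vision.camera(c); a.append(cv2.resize(im[r:r+120,q:q+150],(400,320),interpolation=cv2.INTER_CUBIC))
    for n,z in dict(tag=.056,box_left=.006,stop=0).items():
        print(c,n,[(np.round(ray(c,d["at"],z)[0],4).tolist(),round(d["confidence"],2)) for d in finder.place_of(c,n)[:2]])
cv2.imwrite("pics/s5.png",np.hstack(a)[:,:,::-1])
```

```text
34.5333 [ 0.50575371 -0.07106478 -0.45595   ]
scene tag [([0.6612, 0.188], 0.71)]
scene box_left [([0.6576, 0.1855], 0.82)]
scene stop [([0.7076, 0.0701], 0.96)]
top tag [([0.6557, 0.2092], 0.78)]
top box_left [([0.6614, 0.2159], 0.97)]
top stop [([0.7005, 0.0832], 0.83)]
```

View pics/s5.png

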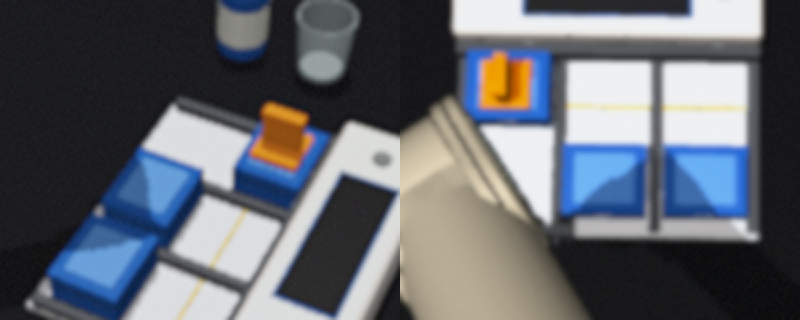

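The picture shows the tag upright on the left box, near (283,135) in the scene crop. That box is against the stop, and the empty boxes are short of the yellow line.

```bash
python3 -c "
from station import ticket; print(ticket.close_job())"
```

```text
the job is handed in; nothing more can be done
None
```

The loaded box was the left one: it is home against the stop with the tag upright on its lid, the two empty boxes are short of the yellow line, the jar is still in the basket, and the job was handed in at about 35 s.

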